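# Ready the cake slicer: set blade tension and close the guard

### The arm

A 7-joint arm with a two-finger parallel gripper is mounted at the origin on the work surface. World frame = base frame: x ahead of the robot, y to its left, z up, the work surface at z = 0. Lengths are in m, angles in rad, forces in N, time in s.
With the tool pointing down it reaches from about 0.4 to 0.85 m from the base axis. Payload 10.4 kg.
Tool frame: the origin (TCP) lies at the centre of the arm's flange, where the gripper is bolted on; the fingertips stand 173 mm ahead of it and the grasp point (between the pads) lies 155 mm ahead of it (manip.pinch_z is the x of the grasp point in the tool frame, in m); x points along the fingers, z is the direction in which the jaws open and shut, and the axes are right-handed (so a half turn about x gives the same grasp; the last joint's range is limited). The gripper opens to 85 mm and grips with 20 to 120 N. Pads are 22 mm wide; open, the fingers measure 114 mm over their backs; the gripper's body (76 mm by 85 mm) begins 54 mm behind the grasp point. The pads swing forward as they close: fully open they stand 13 mm farther back than shut.
Start: joints at [1.181, 0.332, -0.065, 1.46, 0.022, 1.35, -0.088], TCP at [0.224, -0.583, 0.405] pointing down, gripper open.
Joint ranges: [-2.6, 2.6], [-0.5, 2.12], [-1.47, 1.34], [0.16, 2.42], [-1.27, 4.41], [0.06, 2.06], [-2.6, 2.6]. Speed limits (rad/s): [2.22, 2.22, 2.79, 2.79, 3.14, 3.14, 3.14].

### API

Orientations are given as a unit quaternion [w, x, y, z].
In Python, from rig import manip, camera, finish_job gives the robot as it stands. The module is installed in compiled form; this text tells all that it offers.
- The arm moves only by the shell command python3 -m jog 'ROWS'. ROWS is JSON, a list of rows, each a list of 7 numbers: the finger opening in mm, from 0 to 85.4, then the shift along the tool's x, y, z in mm, then the turn, a rotation vector about the tool's x, y, z in degrees. In form: [[claw, dx, dy, dz, rx, ry, rz], ...]. A call has 1 to 12 rows; each row is the pose to reach, as a shift and turn from the pose measured when the call began, along the tool's axes at that moment; what a row does not reach only later rows make up. A row lasts 1/8 s, in which the tool goes at most 62.5 mm and 10.7 degrees, less where a joint would pass 70% of its speed; a pose out of reach is approached as far as the arm can. A call with a gripper value outside its range is refused whole. The fingers move at their own pace and stop on an object; the grip force is fixed at half the most. Time passes only in rows, so rows that repeat a pose let the fingers close. It gives the time, the measured TCP pose, the force and the opening at its end, in the units of the state.
- manip.sense(): the state, without advancing time (a new reading comes with each control period).
- camera(name): name is "scene" or "side" or "wrist"; returns a dict with "image" (480x640x3 uint8, red, green, blue), "fov_y" (degrees; the focal length in pixels is half the picture's height over the tangent of half this angle, whatever the lens; pixels are square), "cx", "cy" (the principal point, pixels), "camera_from_world" (4x4, takes a point from world to camera coordinates); the wrist camera has in their place "hand_eye" (4x4, takes a point from camera to tool coordinates, whose origin is the TCP and whose axes are the tool frame's). Camera axes: x right, y up, looking along -z (the intrinsics and any distortion apply to the point x, -y, -z); pixel columns grow to the right and rows downward; lengths in m; the calibration is good to about 2 mm. A picture is of the moment at which its call begins: read the wrist's pose just before it. There is no depth.
- finish_job(): hands the job in, once; it reports no verdict.
The state is a dict: "t": time; "q": joint angles; "joint_vel": joint speeds; "joint_torque": joint torques, N m; "ee_pos": TCP position; "ee_rot": TCP orientation; "force": force on the tool from outside, world axes, zero at the start; "moment": the same for the moment, N m; "grip_width": opening from 0.0 (shut) to 1.0 (fully open).
Only numpy, scipy, OpenCV 4.12 (cv2) and the standard library are available. Lean on these libraries where they do the work, as an engineer would, in place of code of your own. Each camera call takes 0.05 s, during which the arm holds its last target. There are 200 camera calls.

### The job

Get the bench cake slicer ready for use. Take the sprinkle jar off its bed and stand it in the empty place of the jar tray, wind the four-spoke tension wheel until the blade comes up firm, with the pointer standing between the two rings on the barrel and no further, and swing the blade guard fully down. Don't knock over or shift the bottle, the nozzles or the other jars.

Things in the scene. Friction and masses are not known exactly. Their poses are not given: they have to be found in the camera images.
- slicer: Bench cake-layer slicer, fixed to the table. Origin: centre of the underside of its white bed, 230 (x) x 340 (y) x 20 mm. Frame: x points away from its front, y runs along the blade, z up. Aluminium posts 38 x 30 mm stand at y -150 and +150 mm, tops at z 110 mm.
- blade_mid (a point): Middle of the serrated steel blade stretched along y between the posts, at slicer (0, 0, 92) mm. Blade 272 mm long; 18 mm wide in x, with teeth on the front edge to x -14 mm; 1.5 mm thick.
- barrel_end (a point): Outer end, on the axis, of the spring barrel: 36 mm diameter, along y, from the -y post at y -165 to y -220 mm, axis at z 92 mm. Two dark raised rings (40 mm diameter, 2 mm wide, 7.4 mm apart) on it mark the correct tension. The tension wheel stands just beyond.
- wheel_hub (a point): Centre of the four-spoke tension wheel at slicer (0, -242, 92) mm; axis level, along slicer y. Hub 34 mm diameter, 26 mm long; spokes 10 mm thick, 90 degrees apart, each with a black 20 mm ball centred 65 mm out. To tighten, push the topmost spoke over toward slicer +x, then the next, and so on, following its arc: one taken more than 40 degrees short of upright binds. The point turns with it.
- tension_wheel (a joint): Wheel angle, rad; grows as its top goes toward slicer +x (tightening). Found slack at 1.8 to 4.4; stays where left. At angle 0 a spoke points straight up. Correct from 6.2 to 7.8, middle 7.0. The moment needed to turn it rises evenly with the angle, from 0.16 N m at 1.8 to 0.46 N m at 7.0 (some 7 to 13 N on a spoke): firm to the feel.
- gauge (a joint): Travel (m) of the brass pointer above the barrel, 2 mm per rad of the wheel: 0 with no tension, growing toward the wheel (slicer -y). Correct from 0.0123 to 0.0157, where the pointer, 4 mm wide, stands between the two dark rings, covering neither; overstrained beyond 0.0168.
- gauge_tip (a point): Top centre of the brass pointer (10 x 4 x 10 mm), at slicer (0, -172 minus the travel, 122.5) mm.
- guard (a joint): Angle (rad) of the blade guard: 0 fully down, level over the blade; found tipped up and back at 1.7 to 2.0 (2.0 is its stop). Stiff hinge: it stays where it is left and must be pushed all the way down, with some 3 to 6 N near the free edge.
- guard_hinge (a point): Middle of the guard's hinge line, along slicer y, at slicer (40, 0, 114) mm. The guard is a clear plate in a steel frame, 310 mm long (y), reaching 106 mm from the hinge, toward slicer -x when down. Its outer (upper) face lies 6 to 8 mm outside the hinge line; a lip along the free edge reaches 16 mm to the inner side.
- guard_edge (a point): Middle of the guard's free edge on its outer face, 100 mm from the hinge line and 8 mm outside it.
- jar: Sprinkle jar standing on the slicer bed beneath where the guard comes down (the guard cannot close over it): glass jar with white lid, 44 mm diameter, 118 mm high, about 0.14 kg. Origin: centre of its underside, z along its axis.
- tray: Wooden jar tray, fixed, 214 x 90 x 30 mm outside, walls and floor 4 mm. Origin: centre of underside, long side along its x. Three places in a row, at its x = -66, 0 and +66 mm, floor 4 mm up: two hold jars, one is empty.
- doily: Flat round white paper, 48 mm diameter, lying on the tray floor in the empty place; origin at its centre.
- tray_jar_a: One of the two jars already in the tray, same make as the jar on the bed; origin at centre of underside. Leave it standing.
- tray_jar_b: The other jar already in the tray. Leave it standing.
- syrup_bottle: Amber bottle, 60 mm diameter, 170 mm high, standing near the front of the wheel; origin at centre of underside. Leave it.
- nozzle_a: Steel piping nozzle standing on its wide end, 33 mm diameter at the foot, 50 mm high; origin at centre of underside. Leave it.
- nozzle_b: Second such nozzle. Leave it.

How it is judged:
At the end, for the whole second after the job is handed in: The pointer has travelled 12.3 to 15.7 mm (between the rings), the guard is within 0.08 rad of fully down, and the jar stands upright and still on the floor of the tray, with the other two jars still standing there (value of joint gauge between 0.0123 and 0.0157 m and value of joint guard below 0.08 rad and x of jar in the frame of tray between -0.085 and 0.085 m and y of jar in the frame of tray between -0.025 and 0.025 m and z of jar in the frame of tray below 0.009 m and angle between each of jar, tray_jar_a, tray_jar_b's own z axis and vertical below 0.1 rad and linear speed of jar below 0.02 m/s); the robot touches nothing.
It fails at once if the blade is overstrained: the pointer goes well past the far ring (value of joint gauge above 0.0168 m).
It fails at once if the jar is tipped over (angle between jar's own z axis and vertical above 0.7 rad).
It fails at once if the bottle or a nozzle is shifted by more than 25 mm or knocked over (distance of any of syrup_bottle, nozzle_a, nozzle_b from where it was at the start of the episode above 0.025 m or angle between any of syrup_bottle, nozzle_a, nozzle_b's own z axis and vertical above 0.5 rad).
It fails at once if another jar in the tray is shifted by more than 25 mm (distance of any of tray_jar_a, tray_jar_b from where it was at the start of the episode above 0.025 m).
It also fails if it takes over 72 s, if anything falls off the work surface, if the arm or the gripper's body presses on something with over 40 N, if the wrist force passes 120 N, or if a joint passes its speed limit or range.

## Working session

There is one attempt and no reset: what is moved stays moved. The work goes in short steps, Python scripts to look and compute and a shell command to move; the robot and the scene stay as the last step left them, time stands still between calls to the robot, and variables do not carry over. Pictures are saved under pics/ and viewed, about 8 in all and at most 12, crops included, and the job is handed in when it is done.

```bash
mkdir -p pics; cat > h.py <<'E'
import numpy as np, cv2
from rig import manip, camera
from scipy.spatial.transform import Rotation as R
def rot(q): return R.from_quat([q[1],q[2],q[3],q[0]])
E
python3 - <<'E'
from h import *
import pickle
s=manip.sense(); print(s, manip.pinch_z); print(rot(s['ee_rot']).as_matrix().round(3))
for n in ['scene','side']:
    c=camera(n); cv2.imwrite(f'pics/{n}0.png',c['image'][:,:,::-1]); pickle.dump(c,open(n+'.pkl','wb'))
    print(n,c['fov_y'],c['cx'],c['cy'],c['camera_from_world'].tolist() ,[k for k in c])
E
```

```text
{'t': 0.0, 'q': array([ 1.18139559,  0.33287134, -0.06470738,  1.46096873,  0.02160343,
        1.34991557, -0.08851323]), 'joint_vel': array([ 0.00015442,  0.00040586, -0.00052684, -0.00024117, -0.00137499,
       -0.0006691 ,  0.00025553]), 'joint_torque': array([ 3.99683086e-05, -6.25453591e+01,  4.88818204e-02, -3.91607344e+01,
        1.61883520e-02,  9.90855420e-03,  4.28778753e-05]), 'ee_pos': array([ 0.22410247, -0.58329122,  0.40390302]), 'ee_rot': array([ 0.58236341,  0.40069561,  0.58324591, -0.40015008]), 'force': array([ 0.05507826,  0.19319759, -0.47193702]), 'moment': array([0.02049875, 0.04251646, 0.02179615]), 'grip_width': 0.9957530105546616} 0.1547
[[-0.001  0.933  0.359]
 [ 0.001  0.359 -0.933]
 [-1.    -0.    -0.001]]
scene 55.558685078081176 324.5114355180259 244.82724367393524 [[0.7768776568544562, 0.6295776128719444, -0.009650681364215041, -0.40700964693432756], [-0.35856682002469603, 0.4549544968072297, 0.8151357196272642, 0.13261318308846312], [0.5175818214134907, -0.6298003137545617, 0.579189626061231, -1.3113691508302343], [0.0, 0.0, 0.0, 1.0]] ['image', 'fov_y', 'cx', 'cy', 'camera_from_world']
side 45.363138378909014 318.1694733086547 248.19577410557227 [[-0.775077268574472, -0.6317700268613919, -0.0110390624009271, 0.39725827241690126], [0.36564946234528345, -0.4627026379486728, 0.8075931769907075, -0.31624577975752494], [-0.5153209664138851, 0.6219106865096428, 0.5896366674311936, -0.8993649619896894], [0.0, 0.0, 0.0, 1.0]] ['image', 'fov_y', 'cx', 'cy', 'camera_from_world']
```

View pics/scene0.png

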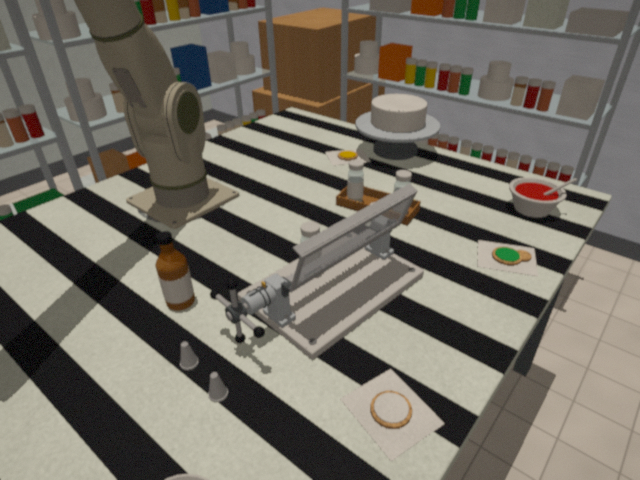

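View pics/side0.png

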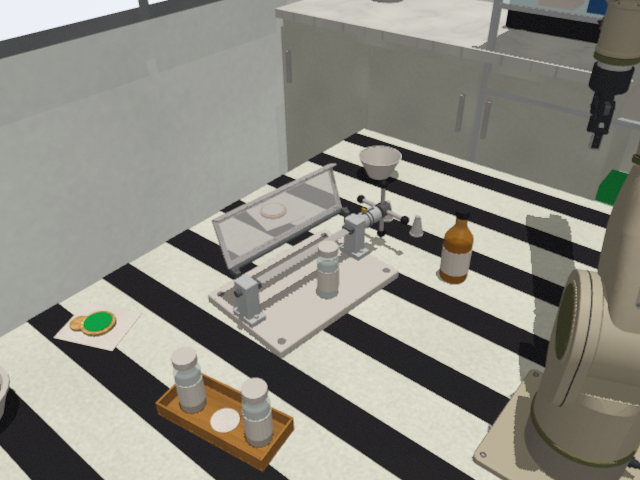

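```bash
cat >> h.py <<'E'
import pickle
def load(n): return pickle.load(open(n+'.pkl','rb'))
def proj(c,P):
    P=np.atleast_2d(P); T=np.array(c['camera_from_world']); p=P@T[:3,:3].T+T[:3,3]
    f=240/np.tan(np.radians(c['fov_y']/2)); return np.c_[c['cx']+f*p[:,0]/-p[:,2], c['cy']+f*-p[:,1]/-p[:,2]]
def onz(c,uv,z):
    T=np.array(c['camera_from_world']); f=240/np.tan(np.radians(c['fov_y']/2))
    d=T[:3,:3].T@np.array([(uv[0]-c['cx'])/f,-(uv[1]-c['cy'])/f,-1]); o=-T[:3,:3].T@T[:3,3]
    return o+d*(z-o[2])/d[2]
E
python3 - <<'E'
from h import *
from scipy.optimize import least_squares
sc,sd=load('scene'),load('side')
obs=[(sd,(398,275),(-115,-170,20)),(sd,(283,344),(-115,170,20)),(sd,(210,296),(115,170,20)),(sc,(422,272),(115,170,20)),(sc,(317,346),(115,-170,20))]
def S(p,P): 
    P=np.atleast_2d(P)/1000; c,s=np.cos(p[2]),np.sin(p[2]); return np.c_[p[0]+c*P[:,0]-s*P[:,1],p[1]+s*P[:,0]+c*P[:,1],P[:,2]]
f=lambda p: np.concatenate([proj(c,S(p,P))[0]-uv for c,uv,P in obs])
r=least_squares(f,[.6,-.2,0]); print(r.x,r.fun.round(1))
print('sd hub',proj(sd,S(r.x,[0,-242,92])),'sc hub',proj(sc,S(r.x,[0,-242,92])), 'tip0',proj(sd,S(r.x,[0,-178,122])),proj(sc,S(r.x,[0,-178,122])))
for n,c,uv,z in [('jarlid',sd,(328,247),.138),('jarlid sc',sc,(310,227),.138),('doily',sd,(225,420),.004),('ja',sd,(184,357),.122),('jb',sd,(256,389),.122),('ja sc',sc,(403,176),.122),('jb sc',sc,(356,166),.122),('bottle top',sd,(462,215),.17),('bottle sc',sc,(165,236),.17),('nz a',sc,(186,344),.05),('nz b',sc,(215,375),.05),('nz sd',sd,(418,214),.05)]:
    print(n,onz(c,uv,z).round(3))
import cv2
a=cv2.resize(sc['image'][260:360,180:300],None,fx=4,fy=4,interpolation=3)
b=cv2.resize(sd['image'][170:270,300:440],None,fx=4,fy=4,interpolation=3)
d=np.zeros((400,1040,3),np.uint8); d[:,:480]=a; d[:,480:]=b
cv2.imwrite('pics/c1.png',cv2.resize(d,(800,308))[:,:,::-1])
cv2.imwrite('pics/c2.png',cv2.resize(sd['image'][150:470,140:420],(700,600)*1 if 0 else (525,600),interpolation=3)[:,:,::-1])
E
```

```text
[ 0.57783698 -0.0379099  -0.10313236] [ 1.2 -5.1 -1.1  8.7 -3.1 -1.1  1.7 -4.  -4.2  6.8]
sd hub [[381.48954612 208.91608151]] sc hub [[236.55251172 311.99546972]] tip0 [[363.23620842 208.51755129]] [[263.71622813 281.89125121]]
jarlid [ 0.518 -0.039  0.138]
jarlid sc [ 0.524 -0.045  0.138]
doily [0.464 0.303 0.004]
ja [0.526 0.315 0.122]
jb [0.393 0.29  0.122]
ja sc [0.54  0.297 0.122]
jb sc [0.413 0.271 0.122]
bottle top [ 0.349 -0.253  0.17 ]
bottle sc [ 0.363 -0.273  0.17 ]
nz a [ 0.507 -0.361  0.05 ]
nz b [ 0.598 -0.373  0.05 ]
nz sd [ 0.508 -0.37   0.05 ]
```

View pics/c1.png

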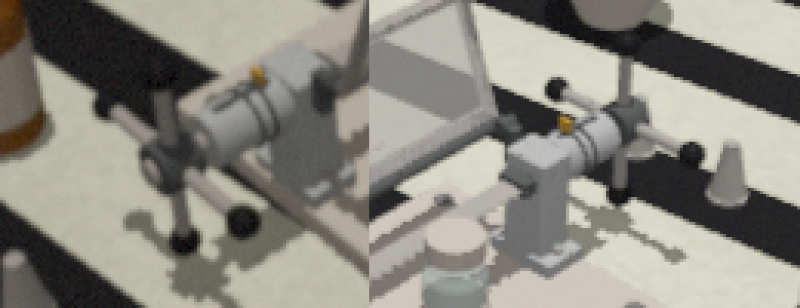

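```bash
python3 -m jog '[[85,-10,50,-42,3,0,0],[85,-25,95,-80,6,0,0],[85,-40,140,-120,9,0,0],[85,-50,185,-157,12,0,0],[85,-50,230,-195,15,0,0],[85,-50,275,-233,18,0,0],[85,-50,320,-271,21,0,0],[85,-50,320,-271,23,0,0]]'
python3 - <<'E'
from h import *
s=manip.sense(); c=camera('wrist'); c['s']=s; pickle.dump(c,open('w1.pkl','wb')); print(s['ee_pos'],rot(s['ee_rot']).as_matrix().round(3).tolist(),np.round(c['hand_eye'],3).tolist(),c['fov_y'],c['cx'],c['cy'],s['t'])
cv2.imwrite('pics/w1.png',c['image'][:,:,::-1])
E
```

```text
t: 1.1
ee_pos: [0.4275, -0.2113, 0.4544]
ee_rot: [0.492, 0.507, 0.493, -0.507]
force: [-1.3, -1.1, -0.5]
grip_width: 0.996
[ 0.42748565 -0.21127862  0.4543623 ] [[-0.0, 1.0, -0.028], [0.002, -0.028, -1.0], [-1.0, -0.0, -0.002]] [[0.002, 0.292, -0.957, 0.031], [0.0, 0.957, 0.292, 0.076], [1.0, -0.0, 0.001, 0.001], [0.0, 0.0, 0.0, 1.0]] 61.05766933302227 321.7893397014048 236.6602473185917 1.1
```

View pics/w1.png

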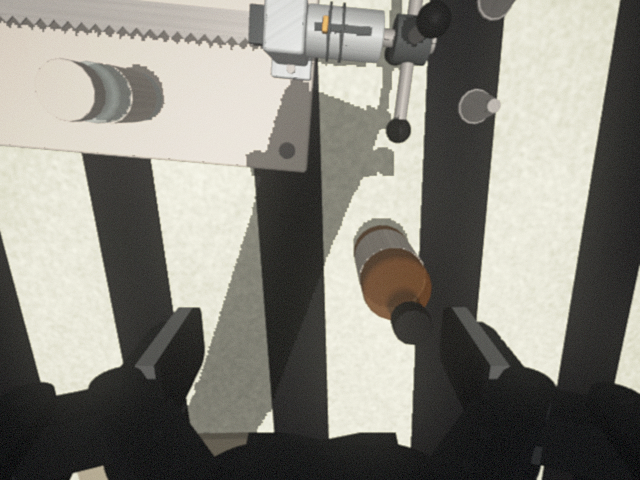

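```bash
cat >> h.py <<'E'
def wristcam(c):
    s=c['s']; T=np.eye(4); T[:3,:3]=rot(s['ee_rot']).as_matrix(); T[:3,3]=s['ee_pos']
    return dict(c,camera_from_world=np.linalg.inv(T@np.array(c['hand_eye'])))
def grab(name):
    s=manip.sense(); c=camera('wrist'); c['s']=s; pickle.dump(c,open(name+'.pkl','wb')); cv2.imwrite(f'pics/{name}.png',c['image'][:,:,::-1])
    print(s['t'],s['ee_pos'].round(4),rot(s['ee_rot']).as_matrix().round(3).tolist(),s['force'].round(1)); return wristcam(c)
E
python3 - <<'E'
from h import *
c=wristcam(load('w1'))
for n,uv,z in [('lid',(69,90),.138),('corner',(305,171),.02),('edgeL',(0,147),.02),('ptr',(326,24),.1225),('ringmid',(338,30),.112),('ring1',(331,30),.112),('ring2',(345,30),.112),('topball',(432,18),.157),('frontball',(398,130),.092),('hub',(408,42),.109),('bottle cap',(410,323),.17),('nozzle top',(494,106),.05),('nz foot',(474,106),.0),('postcorner',(306,53),.11),('postTL',(271,0),.11),('postBL',(265,52),.11)]:
    print(n,onz(c,uv,z).round(4))
E
```

```text
lid [ 0.5221 -0.0464  0.138 ]
corner [ 0.4484 -0.1944  0.02  ]
edgeL [0.4799 0.1011 0.02  ]
ptr [ 0.5594 -0.2173  0.1225]
ringmid [ 0.5574 -0.2256  0.112 ]
ring1 [ 0.5575 -0.2208  0.112 ]
ring2 [ 0.5572 -0.2304  0.112 ]
topball [ 0.5543 -0.2791  0.157 ]
frontball [ 0.4883 -0.2723  0.092 ]
hub [ 0.5488 -0.2748  0.109 ]
bottle cap [ 0.3618 -0.2703  0.17  ]
nozzle top [ 0.5044 -0.3628  0.05  ]
nz foot [ 0.5051 -0.363   0.    ]
postcorner [ 0.5437 -0.2028  0.11  ]
postTL [ 0.5776 -0.1802  0.11  ]
postBL [ 0.5451 -0.1739  0.11  ]
```

```bash
python3 -m jog '[[85,20,30,-56,2,0,0],[85,40,60,-112,4,0,0],[85,60,90,-168,4.5,0,0],[85,110,90,-168,4.5,0,0],[85,155,90,-168,4.5,0,0],[85,190,90,-168,4.5,0,0],[85,194,90,-168,4.5,0,0],[85,194,90,-168,4.5,0,0]]'
python3 - <<'E'
from h import *
grab('w2')
E
```

```text
t: 2.15
ee_pos: [0.5221, -0.0497, 0.2612]
ee_rot: [0.471, 0.528, 0.471, -0.527]
force: [-0.3, 0.8, 0.0]
grip_width: 1.002
2.15 [ 0.5221 -0.0497  0.2612] [[-0.0, 0.994, -0.113], [0.001, -0.113, -0.994], [-1.0, -0.0, -0.001]] [-0.3  0.8  0. ]
```

View pics/w2.png

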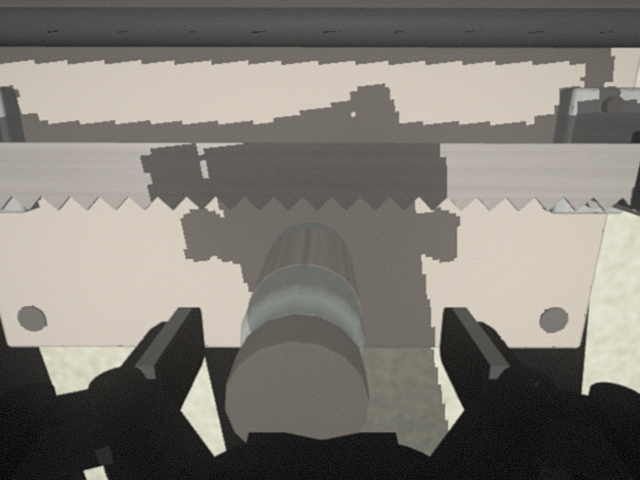

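```bash
python3 - <<'E'
from h import *
c=wristcam(load('w2'))
for uv in [(297,392),(227,392),(368,392),(297,316)]: print(onz(c,uv,.138).round(4))
s=c['s'];Rm=rot(s['ee_rot']).as_matrix()
for d in (.14,.155,.173): print(proj(c,s['ee_pos']+Rm[:,0]*d))
E
```

```text
[ 0.5272 -0.0439  0.138 ]
[ 0.5292 -0.0253  0.138 ]
[ 0.5251 -0.0627  0.138 ]
[ 0.5495 -0.0468  0.138 ]
[[320.91434263 368.46839336]]
[[321.06780746 342.27917337]]
[[321.21504616 317.15245971]]
```

```bash
python3 -m jog '[[85,2,4,-5,0,0,0],[30,2,4,-5,0,0,0],[30,2,4,-5,0,0,0],[30,2,4,-5,0,0,0],[30,2,4,-5,0,0,0],[30,2,4,-5,0,0,0]]'
```

```text
t: 2.95
ee_pos: [0.5271, -0.0449, 0.2604]
ee_rot: [0.471, 0.528, 0.471, -0.527]
force: [-0.8, 0.8, 5.4]
grip_width: 0.492
```

```bash
python3 -m jog '[[30,-45,0,0,0,0,0],[30,-90,0,0,0,0,0],[30,-125,0,0,0,0,0],[30,-125,-30,-50,-3,0,0],[30,-125,-60,-100,-6,0,0],[30,-125,-90,-150,-9,0,0],[30,-125,-110,-200,-12,0,0],[30,-125,-127,-250,-15,0,0],[30,-125,-137,-290,-18,0,0],[30,-125,-137,-322,-18,0,0],[30,-125,-137,-322,-18,0,0]]'
python3 - <<'E'
from h import *
grab('w3')
E
```

```text
t: 4.32
ee_pos: [0.4262, 0.2924, 0.3851]
ee_rot: [0.548, 0.447, 0.549, -0.446]
force: [0.2, -0.1, -1.8]
grip_width: 0.49
4.325 [0.4262 0.2924 0.3851] [[0.001, 0.979, 0.204], [0.002, 0.204, -0.979], [-1.0, 0.001, -0.002]] [ 0.2 -0.1 -1.8]
```

View pics/w3.png

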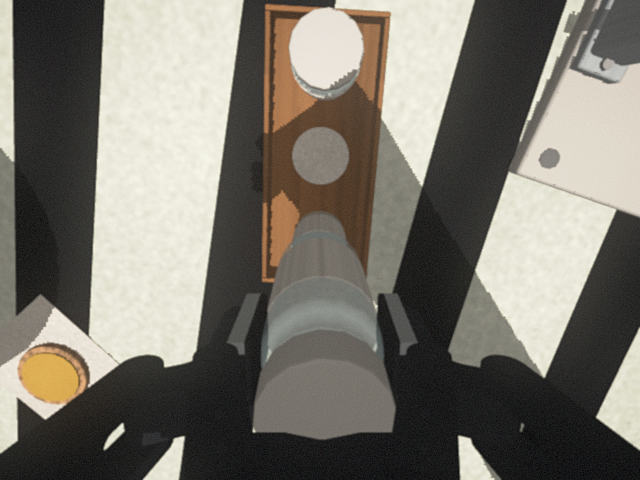

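```bash
python3 - <<'E'
from h import *
c=wristcam(load('w3'));s=c['s'];Rm=rot(s['ee_rot']).as_matrix()
P={n:onz(c,uv,z) for n,uv,z in [('doily',(320,155.5),.004),('ja',(327,48),.122),('FL',(265,5),.03),('FR',(390,12),.03),('NL',(263,281),.03),('jarbot',(320,212),.145)]}
for k,v in P.items(): print(k,v.round(4))
d=P['FL']-P['NL']; print(np.degrees(np.arctan2(d[1],d[0])),np.linalg.norm(d),np.linalg.norm(P['FL']-P['FR']))
print((Rm.T@(P['doily']-s['ee_pos'])*1000).round(1))
E
```

```text
doily [0.4663 0.3026 0.004 ]
ja [0.5326 0.3117 0.122 ]
FL [0.5638 0.3624 0.03  ]
FR [0.5775 0.2745 0.03  ]
NL [0.3546 0.3294 0.03  ]
jarbot [0.4513 0.2984 0.145 ]
8.970015845671412 0.21175611758893365 0.08892144962261633
[381.2  40.9  -1.2]
```

```bash
python3 -m jog '[[30,0,41,-1,3,0,0],[30,0,41,-1,3,0,0],[30,50,41,-1,3,0,0],[30,95,41,-1,3,0,0],[30,125,41,-1,3,0,0],[30,135,41,-1,3,0,0],[30,139,41,-1,3,0,0],[30,140,41,-1,3,0,0],[30,140,41,-1,3,0,0]]'
```

```text
t: 5.5
ee_pos: [0.4669, 0.3004, 0.246]
ee_rot: [0.537, 0.462, 0.536, -0.46]
force: [1.0, -0.4, -1.6]
grip_width: 0.488
```

```bash
python3 -m jog '[[30,1.5,0,0,0,0,0],[30,2,0,0,0,0,0],[30,2,0,0,0,0,0]]'
```

```text
t: 5.88
ee_pos: [0.4672, 0.3006, 0.2445]
ee_rot: [0.537, 0.462, 0.536, -0.46]
force: [0.2, -0.2, 5.0]
grip_width: 0.492
```

```bash
python3 -m jog '[[85,0,0,0,0,0,0],[85,0,0,0,0,0,0],[85,0,0,0,0,0,0],[85,-30,0,0,0,0,0],[85,-80,0,0,0,0,0],[85,-130,0,0,0,0,0],[40,-175,0,30,2,0,0],[0,-175,-5,80,4,0,0],[0,-175,-10,135,6,0,0],[0,-175,-15,190,8,0,0],[0,-175,-18,245,10,0,0],[0,-175,-20,300,12,0,0]]'
python3 - <<'E'
from h import *
c=camera('side'); pickle.dump(c,open('side1.pkl','wb')); cv2.imwrite('pics/s1.png',c['image'][:,:,::-1]); s=manip.sense();print(s['ee_pos'],rot(s['ee_rot']).as_matrix().round(3).tolist())
E
```

```text
t: 7.38
ee_pos: [0.4916, -0.001, 0.4193]
ee_rot: [0.485, 0.516, 0.484, -0.514]
force: [1.4, -0.4, -0.5]
grip_width: 0.002
[ 0.49227705 -0.00897447  0.41878706] [[0.003, 0.998, -0.07], [-0.001, -0.07, -0.998], [-1.0, 0.003, 0.001]]
```

View pics/s1.png

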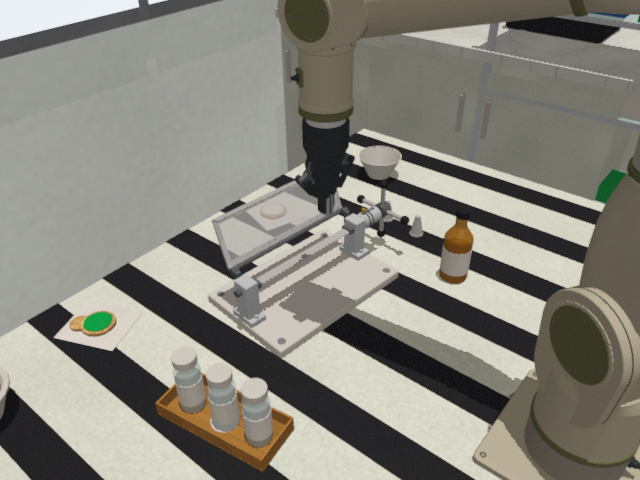

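```bash
python3 -m jog '[[0,10,10,60,1,0,0],[0,10,20,120,2,0,0],[0,10,30,180,2,0,0],[0,10,40,240,2,0,0],[0,10,46,266,2,0,0],[0,10,46,266,2,0,0],[0,10,46,266,2,0,0]]'
python3 - <<'E'
from h import *
c=grab('w4')
s=manip.sense();print(s['ee_pos'])
cv2.imwrite('pics/w4c.png',c['image'][:,:,::-1])
Rm=rot(s['ee_rot']).as_matrix(); print(proj(c,s['ee_pos']+Rm[:,0]*.173))
E
```

```text
t: 8.3
ee_pos: [0.5198, -0.2764, 0.4091]
ee_rot: [0.474, 0.526, 0.473, -0.525]
force: [0.7, -0.1, -0.3]
grip_width: 0.002
8.3 [ 0.5198 -0.2764  0.4091] [[0.003, 0.995, -0.104], [-0.001, -0.104, -0.995], [-1.0, 0.003, 0.0]] [ 0.7 -0.1 -0.3]
[ 0.51984572 -0.27604649  0.40927759]
[[320.42135673 317.24692561]]
```

View pics/w4.png

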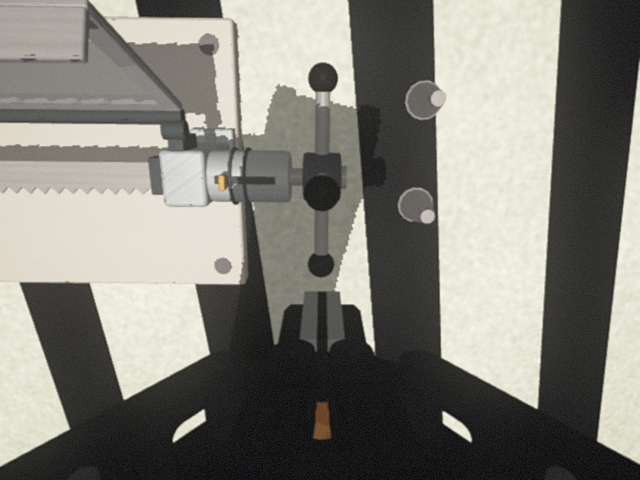

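```bash
python3 - <<'E'
from h import *
from scipy.optimize import least_squares
c=wristcam(load('w4'))
yaw=-.106; ex=np.array([np.cos(yaw),np.sin(yaw),0]); ey=np.array([-ex[1],ex[0],0])
obs=[((322,192),0),((323,78),np.pi/2),((321,264),-np.pi/2)]
def f(p):
    h=np.array([p[0],p[1],.092]); return np.concatenate([proj(c,h+.065*(np.sin(p[2]+a)*ex+np.cos(p[2]+a)*np.array([0,0,1])))[0]-uv for uv,a in obs])
r=least_squares(f,[.555,-.278,0],x_scale=[.01,.01,.1]); print(r.x,r.fun.round(1))
p=onz(c,(222,181),.1225); q=(onz(c,(229.5,176),.112)+onz(c,(246.5,176),.112))/2
print((p-q)@ey*1000, (p-r.x[:2].tolist()@np.eye(2,3) if 0 else (p[:2]-r.x[:2])@ey[:2]*1000-242, (q[:2]-r.x[:2])@ey[:2]*1000-242)
print(onz(c,(243,283),.02),onz(c,(0,282),.02))
E
```

```text
File "<stdin>", line 10
    print((p-q)@ey*1000, (p-r.x[:2].tolist()@np.eye(2,3) if 0 else (p[:2]-r.x[:2])@ey[:2]*1000-242, (q[:2]-r.x[:2])@ey[:2]*1000-242)
         ^
SyntaxError: '(' was never closed
```

```bash
cat > wf.py <<'E'
from h import *
from scipy.optimize import least_squares
yaw=-.106; ex=np.array([np.cos(yaw),np.sin(yaw),0]); ey=np.array([-ex[1],ex[0],0])
def fit(c,obs,guess=0,hub=None):
    def f(p):
        h=np.array([*(hub if hub is not None else p[1:3]),.092]); return np.concatenate([proj(c,h+.065*(np.sin(p[0]+a)*ex+np.cos(p[0]+a)*np.array([0,0,1])))[0]-uv for uv,a in obs])
    r=least_squares(f,[guess] if hub is not None else [guess,.555,-.278]); print(r.x.round(4),r.fun.round(1)); return r.x
def gauge(c,ptr,r1,r2):
    p=onz(c,ptr,.1225); q=(onz(c,r1,.112)+onz(c,r2,.112))/2; print('travel mm',14-(p-q)@ey*1000,'ring pitch',(onz(c,r1,.112)-onz(c,r2,.112))@ey*1000)
E
python3 - <<'E'
from wf import *
c=wristcam(load('w4'))
fit(c,[((322,192),0),((323,78),np.pi/2),((321,264),-np.pi/2)])
gauge(c,(222,181),(229.5,176),(246.5,176))
E
```

```text
[ 0.0193  0.553  -0.2802] [-0.   0.  -0.7 -0.1  0.8  0.1]
travel mm 5.914804892464582 ring pitch 11.103993349034255
```

```bash
python3 -m jog '[[0,50,0,4,0,0,0],[0,99,0,4,0,0,0],[0,99,0,4,0,0,0],[0,99,12,4,0,0,0],[0,99,23,4,0,0,0],[0,100,33,4,0,0,0],[0,103,41,4,0,0,0],[0,106,48,4,0,0,0],[0,111,54,4,0,0,0],[0,117,59,4,0,0,0],[0,124,63,4,0,0,0],[0,127,65,4,0,0,0]]'
python3 -m jog '[[0,0.5,0,0,0,0,0]]'
python3 - <<'E'
from h import *
c=grab('w5')
E
```

```text
t: 9.85
ee_pos: [0.5853, -0.2871, 0.283]
ee_rot: [0.475, 0.526, 0.472, -0.524]
force: [-3.1, 0.2, 5.9]
grip_width: -0.001
t: 9.98
ee_pos: [0.5858, -0.2873, 0.2827]
ee_rot: [0.475, 0.526, 0.472, -0.524]
force: [-5.9, 1.7, 5.3]
grip_width: -0.001
9.975 [ 0.5858 -0.2873  0.2827] [[0.005, 0.995, -0.103], [-0.002, -0.103, -0.995], [-1.0, 0.005, 0.001]] [-5.9  1.7  5.3]
```

View pics/w5.png

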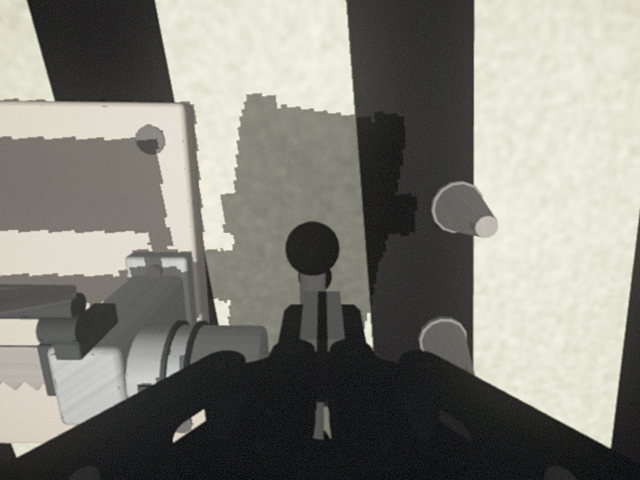

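```bash
python3 - <<'E'
from wf import *
fit(wristcam(load('w5')),[((312,248),0)],1.2,(.553,-.2802))
E
```

```text
[1.2903] [-1.1 -0. ]
```

```bash
python3 -m jog '[[0,-50,0,0,0,0,0],[0,-82,-20,0,0,0,0],[0,-82,-75,0,0,0,0],[0,-82,-85,0,0,0,0],[0,-40,-85,0,0,0,0],[0,-27,-85,0,0,0,0],[0,-27,-72,0,0,0,0],[0,-27,-60,0,0,0,0],[0,-27,-49,0,0,0,0],[0,-27,-38,0,0,0,0],[0,-25,-30,0,0,0,0],[0,-22,-23,0,0,0,0]]'
```

```text
t: 11.52
ee_pos: [0.5637, -0.2851, 0.3055]
ee_rot: [0.475, 0.526, 0.472, -0.525]
force: [-7.7, 0.7, 2.0]
grip_width: -0.002
```

```bash
python3 -m jog '[[0,5,6,0,0,0,0],[0,10.5,12,0,0,0,0],[0,15,15.5,0,0,0,0],[0,15,15.5,0,0,0,0],[0,-35,15,0,0,0,0],[0,-80,0,0,0,0,0],[0,-100,-50,0,0,0,0],[0,-100,-85,0,0,0,0],[0,-100,-85,0,0,0,0]]'
python3 - <<'E'
from h import *
c=grab('w6')
E
```

```text
t: 12.65
ee_pos: [0.4783, -0.2764, 0.4075]
ee_rot: [0.476, 0.526, 0.47, -0.525]
force: [0.9, 0.2, 0.5]
grip_width: -0.001
12.65 [ 0.4783 -0.2764  0.4075] [[0.006, 0.994, -0.105], [-0.005, -0.105, -0.994], [-1.0, 0.007, 0.004]] [0.9 0.2 0.5]
```

View pics/w6.png

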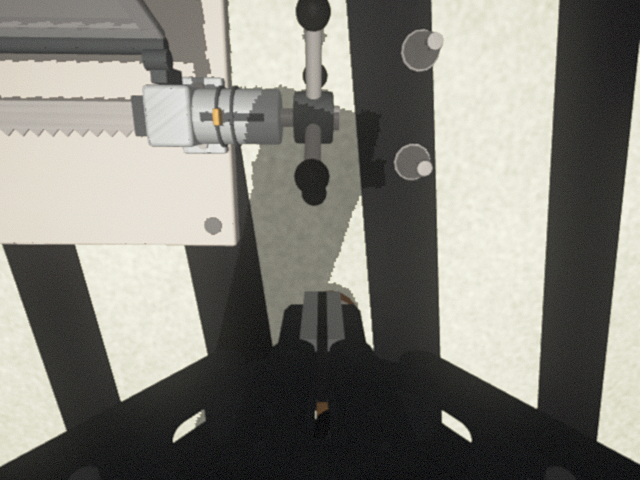

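```bash
python3 - <<'E'
from wf import *
c=wristcam(load('w6'))
fit(c,[((312,177),0),((314,12),np.pi/2)],-.5)
gauge(c,(217,117),(217+4,112),(235,112))
print(c['s']['ee_pos'][:2]-[.553,-.2802])
E
```

```text
[-0.4997  0.5524 -0.2804] [ 1.  -0.1 -1.   0. ]
travel mm 9.522702183102776 ring pitch 8.689657556687157
[-0.07473122  0.00379971]
```

```bash
python3 -m jog '[[0,50,12,0,0,0,0],[0,99,12,0,0,0,0],[0,99,12,0,0,0,0],[0,99,22,0,0,0,0],[0,99,32,0,0,0,0],[0,99,43,0,0,0,0],[0,99,54,0,0,0,0],[0,99,65,0,0,0,0],[0,99,74,0,0,0,0],[0,101,82,0,0,0,0],[0,105,89,0,0,0,0],[0,105,89,0,0,0,0]]'
```

```text
t: 14.2
ee_pos: [0.5691, -0.2867, 0.3048]
ee_rot: [0.476, 0.526, 0.47, -0.525]
force: [-5.3, 0.1, 0.8]
grip_width: 0.0
```

```bash
python3 -m jog '[[0,-50,-2,0,0,0,0],[0,-100,-20,0,0,0,0],[0,-105,-70,0,0,0,0],[0,-105,-70,0,0,0,0],[0,-105,-70,0,0,0,0]]'
python3 - <<'E'
from h import *
c=grab('w7')
cv2.imwrite('pics/w7c.png',np.vstack([cv2.resize(c['image'][60:200,140:360],None,fx=3,fy=3,interpolation=2)])[:,:,::-1])
E
```

```text
t: 14.82
ee_pos: [0.4998, -0.2788, 0.4118]
ee_rot: [0.477, 0.526, 0.469, -0.525]
force: [-0.5, -0.1, -0.3]
grip_width: -0.001
14.825 [ 0.4998 -0.2788  0.4118] [[0.01, 0.994, -0.105], [-0.007, -0.105, -0.994], [-1.0, 0.01, 0.006]] [-0.5 -0.1 -0.3]
```

View pics/w7c.png

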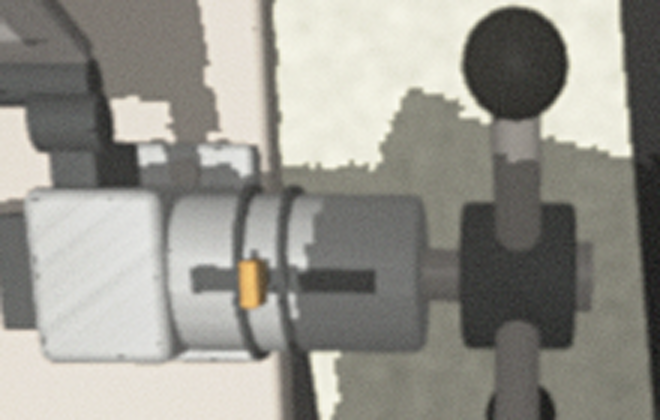

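```bash
python3 - <<'E'
from wf import *
c=wristcam(load('w7'))
fit(c,[((311.7,80.7),0)],.7,(.553,-.2802))
gauge(c,(140+252/3,60+284/3),(140+241/3,60+272/3),(140+288/3,60+272/3))
print(((np.array([.5808,-.0375])-c['s']['ee_pos'][:2])@np.c_[ex,ey][:2]*1000))
E
```

```text
[0.7074] [-0.6 -0. ]
travel mm 13.56162718606193 ring pitch 10.145565113578746
[ 55.01088609 248.52124241]
```

```bash
python3 -m jog '[[0,-25,20,-30,0,0,0],[0,-25,50,-70,0,0,0],[0,-25,80,-110,0,0,0],[0,-25,115,-150,0,0,0],[0,-25,145,-190,0,0,0],[0,-25,170,-228,0,0,0],[0,-25,170,-228,0,0,0],[0,15,170,-228,0,0,0],[0,54,170,-228,0,0,0],[0,54,170,-228,0,0,0]]'
python3 - <<'E'
from wf import *
s=manip.sense(); d=s['ee_pos'][:2]-[.5808,-.0375]; print(d@ex[:2],d@ey[:2],s['ee_pos'][2]-.173,rot(s['ee_rot']).as_matrix().round(3).tolist())
E
```

```text
t: 16.12
ee_pos: [0.693, -0.0707, 0.3543]
ee_rot: [-0.475, -0.525, -0.471, 0.526]
force: [-0.0, -1.2, -0.1]
grip_width: 0.005
0.11509180466757107 -0.021149367687308848 0.18134688312357244 [[0.003, 0.994, -0.105], [-0.006, -0.105, -0.994], [-1.0, 0.004, 0.006]]
```

```bash
python3 -m jog '[[0,0,-13,0,0,0,0],[0,-2,-25,0,0,0,0],[0,-5,-38,0,0,0,0],[0,-9,-56,0,0,0,0],[0,-14,-68,0,0,0,0],[0,-17,-79,0,0,0,0],[0,-14,-90,0,0,0,0],[0,-10,-100,0,0,0,0],[0,-4,-110,0,0,0,0],[0,2,-119,0,0,0,0],[0,10,-127,0,0,0,0],[0,18,-134,0,0,0,0]]'
python3 - <<'E'
from wf import *
s=manip.sense(); d=s['ee_pos'][:2]-[.5808,-.0375]; print(d@ex[:2],d@ey[:2],s['ee_pos'][2]-.173,s['force'])
E
```

```text
t: 17.62
ee_pos: [0.5592, -0.0567, 0.335]
ee_rot: [-0.475, -0.525, -0.471, 0.526]
force: [0.3, -0.3, 0.0]
grip_width: -0.006
-0.01944198089643592 -0.0214184760196453 0.1620483049594555 [ 0.30347648 -0.33937841  0.00654224]
```

```bash
python3 - <<'E'
from h import *
c=camera('side'); pickle.dump(c,open('side2.pkl','wb'))
cv2.imwrite('pics/s2.png',cv2.resize(c['image'][120:360,180:440],(650,600),interpolation=2)[:,:,::-1])
E
```

```text
(no output)
```

View pics/s2.png

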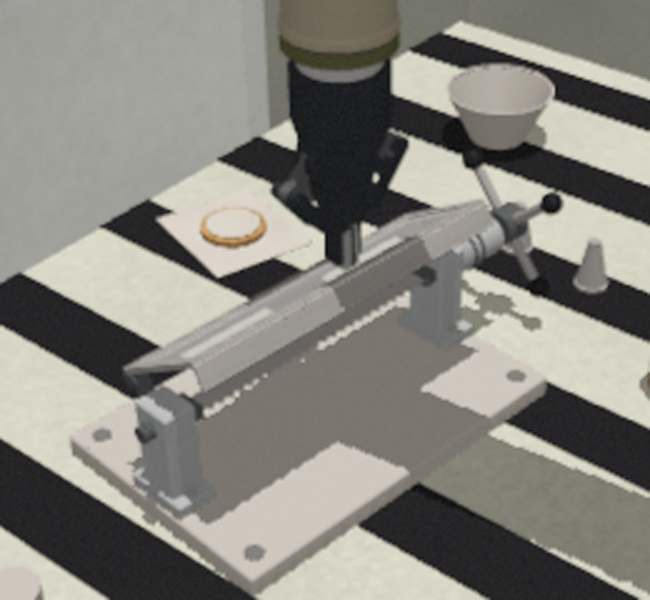

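```bash
python3 -m jog '[[0,7,-4,0,0,0,0],[0,13,-7,0,0,0,0],[0,19,-10,0,0,0,0],[0,25,-12,0,0,0,0],[0,31,-13,0,0,0,0],[0,36,-14,0,0,0,0],[0,39,-15,0,0,0,0],[0,41,-15,0,0,0,0],[0,42,-15,0,0,0,0],[0,42,-15,0,0,0,0]]'
```

```text
t: 18.92
ee_pos: [0.5434, -0.0552, 0.2934]
ee_rot: [-0.475, -0.524, -0.471, 0.527]
force: [-8.4, 0.5, 17.2]
grip_width: -0.0
```

```bash
python3 -m jog '[[0,1,0,0,0,0,0],[0,1,0,0,0,0,0]]'; python3 -m jog '[[0,-40,0,0,0,0,0],[0,-90,0,0,0,0,0],[0,-140,-40,0,0,0,0],[0,-150,-100,0,0,0,0],[0,-150,-100,0,0,0,0]]'
python3 - <<'E'
from h import *
a=camera('side')['image'];b=camera('scene')['image']; print(manip.sense()['force'])
A=cv2.resize(a[130:480,130:500],(555,525)); B=cv2.resize(b[140:420,140:440],(245*1,229))
d=np.zeros((525,800,3),np.uint8); d[:,:555]=A; d[:229,555:]=B; cv2.imwrite('pics/f.png',d[:,:,::-1])
E
```

```text
t: 19.18
ee_pos: [0.5434, -0.0551, 0.2935]
ee_rot: [-0.475, -0.524, -0.471, 0.527]
force: [-6.3, 1.6, 11.4]
grip_width: -0.0
t: 19.8
ee_pos: [0.4412, -0.0427, 0.4454]
ee_rot: [-0.477, -0.524, -0.469, 0.527]
force: [1.2, -0.0, -0.4]
grip_width: -0.007
[ 0.63600581  0.80312251 -0.50492248]
```

```bash
python3 - <<'E'
from wf import *
H=np.array([.5808,-.0375,0])
def W(x,y,z): return H+x*ex+y*ey+np.array([0,0,z])
for n in ('side','scene','wrist'):
    s=manip.sense(); c=camera(n)
    if n=='wrist': c['s']=s; c=wristcam(c)
    g=cv2.GaussianBlur(cv2.cvtColor(c['image'],cv2.COLOR_RGB2GRAY).astype(np.float32),(0,0),1)
    out=[]
    for th in np.arange(-.1,.36,.04):
        x=.04-.106*np.cos(th)+.008*np.sin(th); z=.114+.106*np.sin(th)+.008*np.cos(th)
        p=proj(c,np.array([W(x,y,z) for y in np.linspace(-.14,.14,60)]))
        t=p[-1]-p[0]; t/=np.linalg.norm(t); nn=np.array([-t[1],t[0]])
        sm=lambda q: cv2.remap(g,q[:,:1].astype(np.float32),q[:,1:].astype(np.float32),1)
        ok=(p[:,0]>2)&(p[:,0]<637)&(p[:,1]>2)&(p[:,1]<477)
        if ok.sum()<5: out.append(-1); continue
        dd=sm(p[ok]+1.5*nn)-sm(p[ok]-1.5*nn); out.append(float(np.abs(np.median(dd))))
    print(n,np.round(out,0).tolist())
    if n!='wrist':
        for nm,P in [('tip14',W(0,-.186,.1225))]: print(nm,proj(c,P))
    hsv=cv2.cvtColor(c['image'],cv2.COLOR_RGB2HSV); m=((hsv[:,:,0]>12)&(hsv[:,:,0]<26)&(hsv[:,:,1]>150)&(hsv[:,:,2]>110))
    k,l,st,ce=cv2.connectedComponentsWithStats(m.astype(np.uint8)); print([(st[i,4],ce[i].round(1).tolist()) for i in range(1,k) if 3<st[i,4]<200][:8])
E
```

```text
side [8.0, 23.0, 41.0, 34.0, 15.0, 10.0, 18.0, 3.0, 15.0, 3.0, 5.0, 20.0]
tip14 [[364.64274127 206.64104893]]
[(np.int32(11), [365.6, 208.9]), (np.int32(4), [203.5, 375.0]), (np.int32(15), [205.7, 389.1]), (np.int32(6), [238.0, 391.8]), (np.int32(6), [190.8, 430.3]), (np.int32(4), [248.0, 462.5]), (np.int32(6), [260.7, 469.0])]
scene [6.0, 7.0, 30.0, 35.0, 21.0, 6.0, 0.0, 1.0, 0.0, 0.0, 1.0, 1.0]
tip14 [[261.32485189 284.17123915]]
[(np.int32(5), [170.4, 7.2]), (np.int32(23), [172.1, 15.9]), (np.int32(4), [96.2, 29.0]), (np.int32(78), [410.5, 74.0]), (np.int32(80), [431.2, 77.6]), (np.int32(106), [347.2, 154.6]), (np.int32(38), [365.2, 199.2]), (np.int32(6), [345.7, 197.5])]
wrist [30.0, 28.0, 26.0, 24.0, 15.0, 5.0, 5.0, 3.0, 1.0, 1.0, 1.0, 1.0]
[]
```

```bash
python3 -c "
from rig import finish_job; print(finish_job())"
```

```text
the job is handed in; nothing more can be done
None
```

The job is handed in after about 20 s of robot time. `finish_job` reports no verdict, so these are my own last checks:

- **Jar:** I moved it from the slicer bed into the empty middle place of the tray. The side picture afterwards showed all three jars upright in the tray.
- **Tension wheel:** Three spoke pushes took it from about 3.15 to about 6.99 rad. That is 14.0 mm of pointer travel by angle. The pointer and rings in the wrist picture gave 13.6 mm, also inside 12.3–15.7 mm. An earlier reading after the second push was off: 9.5 mm against 11.6 mm by angle. I put that down to rough pixel readings.
- **Guard:** I pushed it down until it stopped, at about 11–17 N with no further movement and the fingertips about 120 mm above the table. Edge scans in the side and scene images put it within about 0.03 rad of fully down. The same scan in the wrist image showed no clear edge.
- **Bottle and nozzles:** I planned the moves clear of them, and the force readings showed nothing unexpected. I did not re-measure their positions at the end.

I had used all 12 picture views, so the last checks were numerical and I could not view a final picture. The arm was left raised, clear of everything.

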